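Index the tilted modelling wheel one hole on

TASK

Turn the tilted modelling wheel to its next station so that the next bare face of the tower comes round to the near side: pull the red spring plunger out of its hole, turn the wheel anticlockwise (seen from above; the knob travels to the robot's right, never back the other way) to the next hole, not on towards the one after it, and let the plunger snap fully home there. The station plates are set by hand, roughly an eighth of a turn apart, so feel for the hole. Then let go; do not touch the freshly painted tower or disturb the other things on the bench.

Things in the scene. Friction and masses are not known exactly. Their poses are not given: they have to be found in the camera images.
- ring_centre (a point): centre of the fixed steel index ring, on the wheel's axis, level with the ring's top face. z is the wheel's axis, pointing up, leaning 30 degrees from vertical to the near side; x points up the slope, y is level. Ring radii 107 to 148 mm. On it are clamped 8 brass station plates, arcs 65 mm long, 2 mm thick with bevelled ends; each has one round hole 11.6 mm wide, 125 mm from the axis
- stand: green cast foot of the modelling stand, 220 mm wide, fixed to the bench; origin at the centre of its underside, z up, x away from its near side. It carries the tilted head with the ring and wheel; ring centre 31 mm nearer (-x) and 139 mm above this origin. The bench in front of it, towards the robot, is clear
- knob_grip (a point): centre of the red pull knob of the spring plunger: round, 28 mm across, straight part 19 mm high, top 13 mm above this point, foot 16 mm below. z is the pull direction (along the wheel's axis), x towards the axis, y along the knob's path, positive against the way it must go. At rest 46 mm above the ring's face and 125 mm from the axis
- plunger (a joint): how far the knob is pulled out, m: 0 fully home, 0.012 at its stop. Its 10 mm pin is clear of a hole beyond 0.009; let go between holes it rides at 0.009 on a plate, 0.007 on the bare ring, and can ride up the bevels. The spring pushes home with 6 N at 0, 12 N at the stop; it does not stay out. Below the knob a sleeve 22 mm wide (hexagon 27 mm) on a 34 mm wide lug, 30 mm under the knob's centre
- wheel (a joint): angle of the wheel, rad: 0 at the start in the first hole, growing anticlockwise seen from above. The plates are set by hand: the next hole is anywhere from 0.68 to 0.89, the one after it beyond 1.4. Wheel 200 mm across, top 16 mm above the ring's face, carries the plunger. Stiff: 2 N at the knob, 4 to 7 N with the pin riding; stays where left. In a hole, 0.8 mm of play either way
- tower: freshly painted octagonal plaster tower with a pointed roof, screwed to the middle of the wheel and turning with it; origin at the middle of its underside on the wheel's top, z along the wheel's axis. Base disc 132 mm across and 8 mm thick, walls 87 mm across up to 112 mm, roof eaves 98 mm across at 112 to 117 mm, tip at 166 mm. Not to be touched
- paint_tin: loose open paint tin, 86 mm across, 94 mm high, origin at the centre of its underside
- brush: loose flat brush lying on the bench
- model_house: loose green model house with an orange roof, 85 x 75 mm, 137 mm high
- plaster_arch: loose plaster arch, 34 x 116 mm, 99 mm high
- glue_bottle: loose white bottle, 60 mm across, 150 mm high
- mixing_bowl: loose black rubber bowl, 130 mm across, 60 mm high
- spatula: loose spatula lying on the bench
- tool_jar: loose jar with modelling tools, 72 mm across, 160 mm high

How it is judged:
On the way, in this order (a step that is already met when the one before it is completed fails the run):
1. the plunger is pulled clear of its first hole (value of joint plunger above 0.009 m), for 0.05 s.
2. the wheel is turned off the first hole with the pin out (value of joint wheel above 0.15 rad and value of joint plunger above 0.005 m), for 0.05 s.
3. the plunger has snapped home in the next hole (value of joint wheel between 0.67 and 0.9 rad and value of joint plunger below 0.0015 m), for 0.2 s.
At the end, for the whole second after the job is handed in: the wheel rests at the next station (between 0.67 and 0.90 rad, where only that one hole lies) with the plunger fully home in its hole (within 1.5 mm), let go and at rest (all of step 3 and velocity of joint wheel between -0.02 and 0.02 rad/s); the robot touches nothing.
It fails at once if the painted tower is touched (contact force between any of the arm, the fingers and tower above 1 N).
It fails at once if the wheel is turned on past the next hole towards the one after it (value of joint wheel above 1 rad).
It fails at once if the wheel is turned back the wrong way (value of joint wheel below -0.1 rad).
It fails at once if another thing on the bench is moved by more than 20 mm (distance of any of paint_tin, brush, model_house, plaster_arch, glue_bottle, mixing_bowl, spatula, tool_jar from where it was at the start of the episode above 0.02 m).
It also fails if it takes over 42 s, if anything falls off the work surface, if the arm or the gripper's body presses on something with over 40 N, if the wrist force passes 120 N, or if a joint passes its speed limit or range.

ROBOT

A 6-joint arm with a two-finger parallel gripper is mounted at the origin on the work surface. World frame = base frame: x ahead of the robot, y to its left, z up, the work surface at z = 0. Lengths are in m, angles in rad, forces in N, time in s.
With the tool pointing down it reaches from about 0.225 to 0.875 m from the base axis. Payload 3.4 kg.
Tool frame: the origin (TCP) lies at the very end of the fingers, on their centre line; the grasp point (between the pads) lies 19 mm behind it; z points along the fingers, x is the direction in which the jaws open and shut, and the axes are right-handed (so a half turn about z gives the same grasp; the last joint's range is limited). The gripper opens to 85 mm and grips with 20 to 120 N. Pads are 22 mm wide; open, the fingers measure 114 mm over their backs; the gripper's body (76 mm by 85 mm) begins 54 mm behind the grasp point. The pads swing forward as they close: fully open they stand 13 mm farther back than shut.
Start: joints at [1.222, 0.276, 1.505, -0, 1.361, -0.121], TCP at [0.13, 0.56, 0.231] pointing down, gripper open.
Joint ranges: [-2.89, 2.89], [-0.75, 2.08], [0.22, 2.7], [-1.18, 4.32], [0.11, 2.71], [-2.7, 2.7]. Speed limits (rad/s): [2.57, 2.57, 3.14, 3.14, 3.14, 3.14].

INTERFACE

Orientations are given as a unit quaternion [w, x, y, z].
In Python, from rig import manip gives the robot as it stands.
- The arm moves only by the tool carry_out, never from a script. Its argument "series" is a list of rows, each a list of 2 entries, a list of its own where there are three numbers: the shift along the tool's x, y, z in mm, then the turn about the tool's z in degrees. A call has 1 to 10 rows; each row shifts and turns the pose as measured when the row begins, along the tool's axes as they then stand; what a row does not reach is not made up. A row lasts 1/12 s, in which the tool goes at most 41.7 mm and 7.16 degrees, less where a joint would pass 70% of its speed; a pose out of reach is approached as far as the arm can. A call is refused whole if a number of a shift passes 41.7 or a number of a turn 7.16, either way. A call with a gripper value outside its range is refused whole. "fingers" is the finger opening in mm, from 0 to 85.4, set as the call begins (left out, the last holds). The fingers move at their own pace and stop on an object; "squeeze" is the grip in N (left out, the last holds). Time passes only in rows, so rows that do not move let the fingers close. It gives the time, the measured TCP pose, the force and the opening at its end, in the units of the state.
- manip.get_state(): the state, without advancing time (a new reading comes with each control period).
- manip.get_image(name): name is "scene" or "top" or "wrist"; returns a dict with "frame" (480x640x3 uint8, blue, green, red), "K" (3x3 intrinsics, pixels), "rvec" (rotation vector, rad) and "tvec" (3), from world to camera coordinates, as OpenCV has them; the wrist camera has in their place "mount" (4x4, takes a point from camera to tool coordinates, whose origin is the TCP and whose axes are the tool frame's). Camera axes: x right, y down, z forward; pixel columns grow to the right and rows downward; lengths in m; the calibration is good to about 2 mm. A picture is of the moment at which its call begins: read the wrist's pose just before it. There is no depth.
- manip.sign_off(): hands the job in, once; it reports no verdict.
The state is a dict: "clock": time; "qpos": joint angles; "qd": joint speeds; "effort": joint torques, N m; "position": TCP position; "ee_rot": TCP orientation; "contact_force": force on the tool from outside, world axes, zero at the start; "moment": the same for the moment, N m; "width": finger opening in m.
Only numpy, scipy, OpenCV 4.12 (cv2) and the standard library are available. Lean on these libraries where they do the work, as an engineer would, in place of code of your own. Each camera call takes 0.05 s, during which the arm holds its last target. There are 200 camera calls.

## Working session

There is one attempt and no reset: what is moved stays moved. The work goes in short steps, Python scripts to look and compute and a tool call to move; the robot and the scene stay as the last step left them, time stands still between calls to the robot, and variables do not carry over. Pictures are saved under pics/ and viewed, about 8 in all and at most 12, crops included, and the job is handed in when it is done.

Besides the shell and the picture viewer there is one more tool, called after ">>>" in YAML: its name, and indented under it one key for each argument. carry_out: Moves the arm, as the interface text tells. Its arguments: {"type":"object","properties":{"series":{"type":"array","items":{"type":"array"}},"fingers":{"type":"number"},"squeeze":{"type":"number"}},"required":["series"]}

```bash
mkdir -p pics
python3 - <<'E'
from rig import manip
import cv2,numpy as np
s=manip.get_state();print({k:np.round(v,3).tolist() for k,v in s.items()})
for n in("scene","top"):
    d=manip.get_image(n);cv2.imwrite(f"pics/{n}0.png",d["frame"])
    R=cv2.Rodrigues(np.array(d["rvec"]))[0];print(n,np.round(d["K"],1).tolist(),"cam pos",np.round(-R.T@np.array(d["tvec"]).ravel(),3),np.round(R[2],3))
d=manip.get_image("wrist");print(np.round(d["mount"],3).tolist())
E
```

```text
{'clock': 0.0, 'qpos': [1.222, 0.277, 1.506, -0.0, 1.361, -0.121], 'qd': [-0.002, -0.002, -0.001, 0.0, -0.001, -0.0], 'effort': [-0.002, -41.677, -24.581, -0.0, 0.011, 0.0], 'position': [0.13, 0.56, 0.23], 'ee_rot': [0.0, 0.783, 0.622, -0.001], 'contact_force': [-0.542, 0.504, 0.375], 'moment': [0.003, 0.059, 0.022], 'width': 0.085}
scene [[439.2, 0.0, 319.4], [0.0, 439.2, 236.9], [0.0, 0.0, 1.0]] cam pos [ 1.295 -0.181  0.984] [-0.664  0.157 -0.731]
top [[605.5, 0.0, 323.3], [0.0, 605.5, 245.0], [0.0, 0.0, 1.0]] cam pos [ 0.348 -0.019  1.593] [ 0.118  0.003 -0.993]
[[1.0, -0.001, 0.001, 0.0], [0.001, 0.966, 0.26, -0.065], [-0.001, -0.26, 0.966, -0.143], [0.0, 0.0, 0.0, 1.0]]
```

View pics/scene0.png

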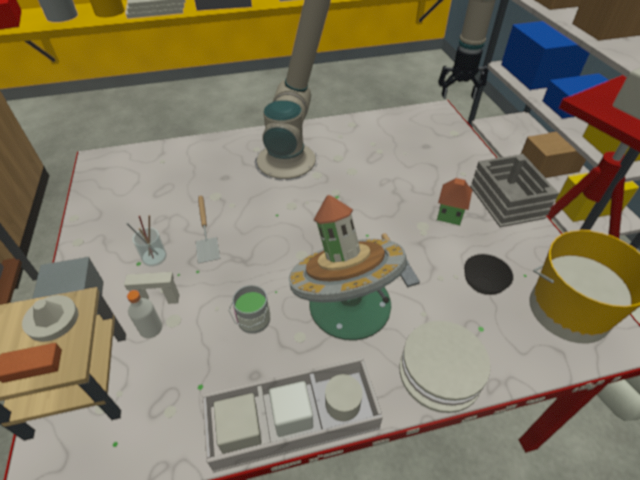

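View pics/top0.png

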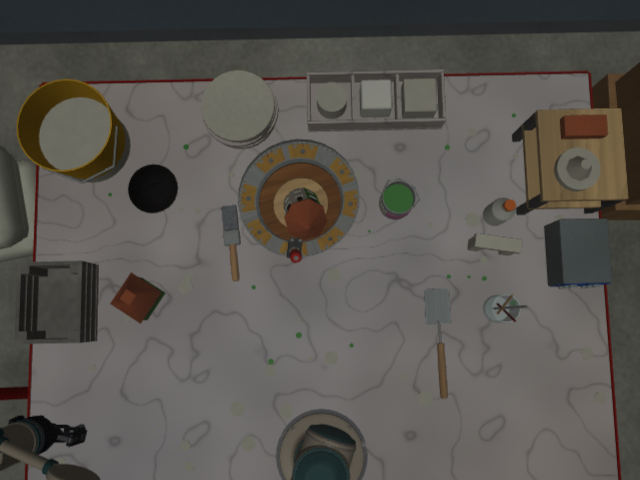

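The scene view shows the wheel at about (350,270) with the paint tin at (251,308). In the top view the ring is at about (299,199), the red knob on the near side at (296,255), the brush at (233,240) and the tin at (397,200).

Run:
```python
import cv2,numpy as np
a=cv2.imread("pics/top0.png")[130:275,220:420]
b=cv2.imread("pics/scene0.png")[180:345,270:430]
A=cv2.resize(a,None,fx=4,fy=4,interpolation=cv2.INTER_CUBIC);cv2.imwrite("pics/c1.png",A[:,:])
cv2.imwrite("pics/c2.png",cv2.resize(b,None,fx=3.6,fy=3.6,interpolation=cv2.INTER_CUBIC))
```

```text
(no output)
```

View pics/c1.png

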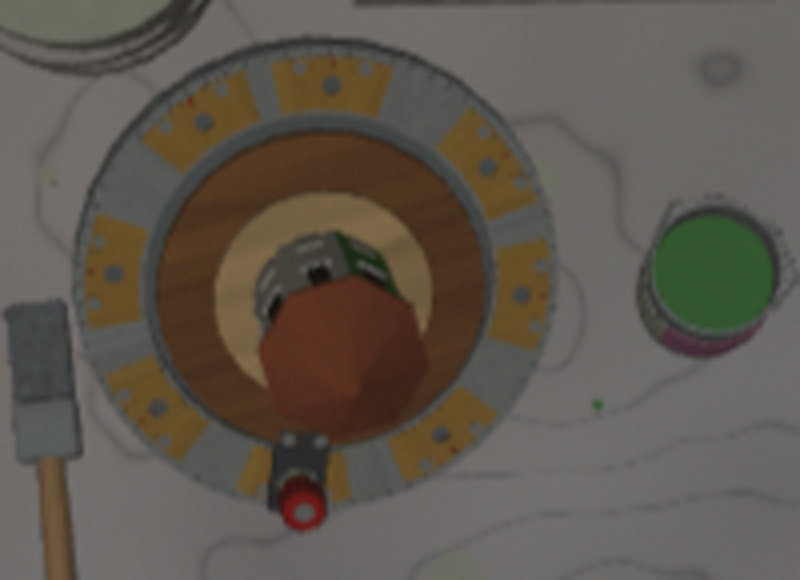

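View pics/c2.png

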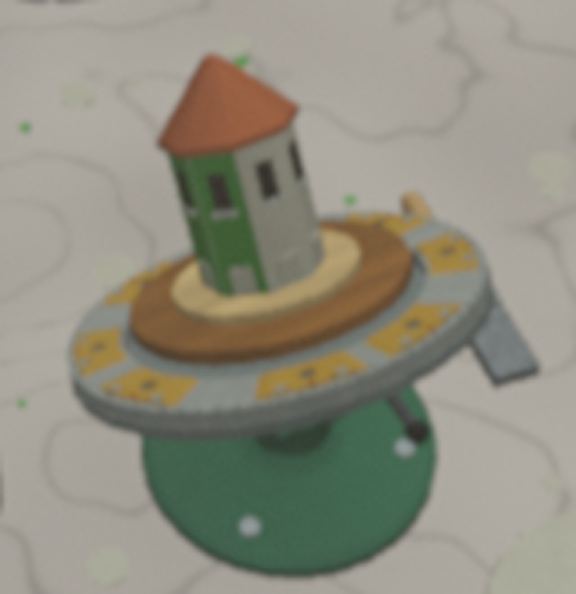

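The top crop shows seven free holes in the ring and the knob's top disc at crop (303,512). The next hole is at crop (441,435). The scene crop shows five near holes.

```bash
cat > h.py <<'E'
import numpy as np,cv2
from rig import manip
from scipy.spatial.transform import Rotation as Ro
def cam(n):
    d=manip.get_image(n);R=cv2.Rodrigues(np.array(d["rvec"],float))[0];t=np.array(d["tvec"],float).ravel();return np.array(d["K"]),R,t
def rays(c,p):
    K,R,t=c;p=np.c_[np.array(p,float),np.ones(len(p))];return -R.T@t,(np.linalg.inv(K)@p.T).T@R
def ax(yaw):
    z=np.array([-.5*np.cos(yaw),-.5*np.sin(yaw),np.cos(np.pi/6)]);x=np.array([np.cos(np.pi/6)*np.cos(yaw),np.cos(np.pi/6)*np.sin(yaw),.5]);return np.c_[x,np.cross(z,x),z]
def hit(c,p,C,A,h):
    o,d=rays(c,p);n=A[:,2];s=((C+h*n-o)@n)/(d@n);return ((o+s[:,None]*d)-C)@A
E
python3 - <<'E'
from h import *
from scipy.optimize import least_squares
T=cam("top");S=cam("scene")
th=np.array([(331,86),(204,122),(114,274),(158,408),(441,435),(521,296),(488,167)])/4+[219.6,129.6]
sh=np.array([(98,347),(149,385),(309,374),(414,324),(448,251)])/3.6+[269.6,179.6]
tip=np.array([[350,387]])/4+[219.6,129.6]; stip=np.array([[211,56]])/3.6+[269.6,179.6]
def f(p,full=False):
    C=p[:3];A=ax(p[3]);a=hit(T,th,C,A,.002);b=hit(S,sh,C,A,.002)
    if full:return C,A,a,b
    t=[hit(T,tip,C,A,.182)[0,:2],hit(S,stip,C,A,.182)[0,:2]]
    return np.r_[np.hypot(*a[:,:2].T)-.125,np.hypot(*b[:,:2].T)-.125,.5*np.ravel(t),p[2]-.139]*1e3
r=least_squares(f,[.48,.03,.139,0],loss="soft_l1");print(np.round(r.x,4),np.round(f(r.x),1))
C,A,a,b=f(r.x,True)
print("angles top",np.round(np.degrees(np.arctan2(a[:,1],a[:,0])),1),"scene",np.round(np.degrees(np.arctan2(b[:,1],b[:,0])),1))
k=hit(T,np.array([(303,513)])/4+[219.6,129.6],C,A,.059)[0];an=np.arctan2(k[1],k[0]);print("knob top",k,np.degrees(an),np.hypot(*k[:2]))
print("knob grip",C+A@[.125*np.cos(an),.125*np.sin(an),.046]);print(A)
E
```

```text
[0.6304 0.0412 0.1385 0.2592] [-0.3 -0.4 -0.6 -0.2  0.8  0.4  0.7 -0.8 -1.4  0.4 -0.5  2.2  1.   0.2
  2.3 -0.5 -0.5]
angles top [ -18.2   18.2   69.5  112.  -157.3 -109.2  -69.3] scene [-109.5  -69.   -17.3   19.9   71.2]
knob top [-0.11630288  0.04715077  0.059     ] 157.9316973373158 0.12549723235242125
knob grip [0.49914587 0.05494901 0.12036628]
[[ 0.83709103 -0.25632948 -0.48329473]
 [ 0.22198784  0.96658947 -0.12816474]
 [ 0.5         0.          0.8660254 ]]
```

>>> carry_out:
  series:
    - [[0, 0, -35], 0]
    - [[0, 0, -38], 0]
    - [[0, 0, -38], 0]
    - [[0, 0, -38], 0]
    - [[-10, 15, -30], 0]
    - [[-25, 30, 0], 0]
    - [[-25, 30, 0], 0]
    - [[-25, 30, 0], 0]
    - [[-25, 30, 0], 0]
    - [[-25, 30, 0], 0]

```text
clock: 1.08
position: [0.2606, 0.3911, 0.4148]
ee_rot: [0.001, 0.778, 0.628, -0.003]
contact_force: [0.5, -0.1, -0.0]
width: 0.0851
```

>>> carry_out:
  series:
    - [[-25, 30, 0], 0]
    - [[-25, 30, 0], 0]
    - [[-25, 30, 0], 0]
    - [[-25, 30, 0], 0]
    - [[-25, 30, 0], 0]
    - [[0, 0, 0], -7]
    - [[0, 0, 0], -7]
    - [[0, 0, 0], -7]
    - [[0, 0, 0], -7]
    - [[0, 0, 0], 0]

```text
clock: 1.92
position: [0.3901, 0.2185, 0.4151]
ee_rot: [0.003, 0.601, 0.799, -0.003]
contact_force: [-0.2, 0.1, -0.6]
width: 0.0852
```

>>> carry_out:
  series:
    - [[-39, 4, 0], 0]
    - [[-39, 4, 0], 0]
    - [[-39, 4, -10], 0]
    - [[0, 20, -35], 0]
    - [[0, 20, -35], 0]
    - [[0, 20, -35], 0]
    - [[0, 20, -35], 0]
    - [[0, 20, -35], 0]
    - [[0, 20, -35], 0]
    - [[0, 20, -35], 0]

```text
clock: 2.75
position: [0.5517, 0.139, 0.639]
ee_rot: [-0.002, 0.613, 0.79, -0.007]
contact_force: [1.3, -0.1, 1.5]
width: 0.0856
```

```bash
python3 -c "
from h import *
s=manip.get_state();print(np.round(s['qpos'],3),np.round(s['qd'],2))"
```

```text
[ 0.129  0.431  0.233 -0.012  2.491 -1.701] [ 0.03  0.82 -2.2   0.    1.26  0.05]
```

>>> carry_out:
  series:
    - [[0, 5, -10], 0]
    - [[0, 10, -20], 0]
    - [[0, 10, -20], 0]

```text
clock: 3.0
position: [0.5563, 0.1402, 0.6402]
ee_rot: [0.001, 0.616, 0.788, -0.002]
contact_force: [-0.0, -1.2, -0.0]
width: 0.0854
```

```bash
python3 -c "
from h import *
s=manip.get_state();print(np.round(s['qpos'],3),np.round(s['qd'],2),s['position'],Ro.from_quat(np.roll(s['ee_rot'],-1)).as_matrix()[:,2])"
```

```text
[ 0.128  0.434  0.222 -0.007  2.486 -1.691] [-0.01 -0.05 -0.01  0.03 -0.06  0.03] [0.55625469 0.14024416 0.64019604] [-1.56646923e-04 -4.10835038e-03 -9.99991548e-01]
```

>>> carry_out:
  series:
    - [[0, 41, 0], 0]
    - [[0, 41, 0], 0]
    - [[0, 20, -35], 0]
    - [[0, 0, -41], 0]
    - [[0, 0, -41], 0]

```text
clock: 3.42
position: [0.5744, 0.1455, 0.6485]
ee_rot: [0.026, 0.617, 0.786, 0.031]
contact_force: [0.6, 0.5, 0.5]
width: 0.0855
```

```bash
python3 -c "
from h import *
s=manip.get_state();print(np.round(s['qpos'],3),np.round(s['qd'],2),s['position'],Ro.from_quat(np.roll(s['ee_rot'],-1)).as_matrix()[:,2])"
```

```text
[ 0.127  0.422  0.222  0.009  2.418 -1.675] [-0.06 -0.35 -0.05  0.05  0.17 -0.02] [0.57437263 0.14549471 0.64853951] [ 0.07881163  0.01615101 -0.99675868]
```

The arm tilts the tool outward at its reach limit, so I can lean it to match the wheel's axis.

>>> carry_out:
  series:
    - [[0, 0, -41], 0]
    - [[0, 0, -41], 0]
    - [[0, 0, -41], 0]
    - [[0, 0, -41], 0]

```text
clock: 3.75
position: [0.4898, 0.1262, 0.7175]
ee_rot: [0.053, 0.617, 0.783, 0.063]
contact_force: [-0.5, -0.3, 0.0]
width: 0.0853
```

>>> carry_out:
  series:
    - [[0, 25, -33], 0]
    - [[0, 25, -33], 0]
    - [[0, 25, -33], 0]
    - [[0, 25, -33], 0]

```text
clock: 4.08
position: [0.485, 0.1264, 0.7462]
ee_rot: [0.088, 0.613, 0.778, 0.106]
contact_force: [-0.5, -0.1, 0.2]
width: 0.0854
```

```bash
python3 -c "
from h import *
s=manip.get_state();print(np.round(s['qpos'],3),np.round(s['qd'],2),s['position'],Ro.from_quat(np.roll(s['ee_rot'],-1)).as_matrix()[:,2])"
```

```text
[ 0.092  0.245  0.22   0.047  2.401 -1.674] [-0.03 -0.11 -0.    0.06 -0.21  0.02] [0.48497388 0.12637133 0.74624964] [ 0.26710211  0.05689195 -0.96198741]
```

>>> carry_out:
  series:
    - [[0, 25, -33], 0]
    - [[0, 25, -33], 0]
    - [[0, 25, -33], 0]
    - [[0, 25, -33], 0]
    - [[0, 25, -33], 0]

```text
clock: 4.5
position: [0.4898, 0.1264, 0.7768]
ee_rot: [0.126, 0.606, 0.77, 0.155]
contact_force: [0.2, -0.0, -0.4]
width: 0.0855
```

```bash
python3 -c "
from h import *
s=manip.get_state();print(np.round(s['qpos'],4),np.round(s['qd'],2),s['position'],Ro.from_quat(np.roll(s['ee_rot'],-1)).as_matrix())"
```

```text
[ 0.0729  0.2042  0.2209  0.0786  2.316  -1.6691] [-0.06 -0.11  0.    0.08 -0.19  0.01] [0.48980621 0.12643773 0.77683931] [[-0.23278149  0.89410233  0.38261444]
 [ 0.97250993  0.21647326  0.0858124 ]
 [-0.00610073  0.39207188 -0.91991436]]
```

>>> carry_out:
  series:
    - [[0, 25, -33], 0]
    - [[0, 25, -33], 0]
    - [[0, 25, -33], 0]
    - [[0, 25, -33], 0]
    - [[0, 0, 20], 0]

```text
clock: 4.92
position: [0.4882, 0.1254, 0.7978]
ee_rot: [0.163, 0.598, 0.759, 0.201]
contact_force: [-0.7, -0.3, 1.8]
width: 0.0853
```

```bash
cat >> h.py <<'E'
C=np.array([.6304,.0412,.1385]);A=ax(.2592)
def knob(deg,pull=0):a=np.radians(deg);return C+A@[.125*np.cos(a),.125*np.sin(a),.046+pull]
def rep(target=None,back=.019):
    s=manip.get_state();R=Ro.from_quat(np.roll(s['ee_rot'],-1)).as_matrix();p=np.array(s['position'])
    print("t",round(s["clock"],2),"q",np.round(s['qpos'],3),"tool z/y in wheel frame",np.round(R[:,2]@A,3),np.round(R[:,1]@A,3),"F wheel",np.round(np.array(s['contact_force'])@A,1),"w",s["width"])
    if target is not None:
        d=target-(p-back*R[:,2]);print("to go, tool axes mm",np.round(R.T@d*1e3,1),"wheel axes",np.round(A.T@d*1e3,1))
E
python3 -c "
from h import *
rep(knob(157.9))"
```

```text
t 4.92 q [ 0.051  0.119  0.337  0.103  2.166 -1.677] tool z/y in wheel frame [-0.    -0.019 -1.   ] [ 1.    -0.017 -0.   ] F wheel [ 0.3 -0.2  2. ] w 0.08531952873884097
to go, tool axes mm [ -65.7 -343.8  603.3] wheel axes [-345.1  -71.1 -601.9]
```

>>> carry_out:
  series:
    - [[-6, -28, 27], 0]
    - [[-6, -28, 27], 0]
    - [[-6, -28, 27], 0]
    - [[-6, -28, 27], 0]
    - [[-6, -28, 27], 0]
    - [[-6, -28, 27], 0]
    - [[-6, -28, 27], 0]
    - [[-6, -28, 27], 0]
    - [[-6, -28, 27], 0]
    - [[-6, -28, 27], 0]

```text
clock: 5.75
position: [0.4019, 0.0424, 0.4278]
ee_rot: [0.174, 0.594, 0.756, 0.21]
contact_force: [1.3, -0.3, 0.5]
width: 0.0851
```

```bash
python3 -c "
from h import *
rep(knob(157.9))"
```

```text
t 5.75 q [-0.32  -0.361  1.761  0.284  1.264 -2.15 ] tool z/y in wheel frame [ 0.029 -0.025 -0.999] [ 0.999 -0.013  0.03 ] F wheel [ 1.3 -0.6 -0.1] w 0.08513172092138732
to go, tool axes mm [ -6.  -78.6 331.9] wheel axes [ -68.9  -13.2 -333.8]
```

>>> carry_out:
  series:
    - [[-0.5, -14, 25], 0]
    - [[-0.5, -14, 25], 0]
    - [[-0.5, -14, 25], 0]
    - [[-0.5, -14, 25], 0]
    - [[-0.5, -14, 25], 0]
    - [[-0.5, -9, 25], 0]
    - [[0, 0, 25], 0]
    - [[0, 0, 25], 0]
    - [[0, 0, 25], 0]
    - [[0, 0, 0], 0]

```text
clock: 6.58
position: [0.4436, 0.0446, 0.1804]
ee_rot: [0.18, 0.6, 0.751, 0.209]
contact_force: [-0.2, 1.1, -0.8]
width: 0.0857
```

```bash
python3 -c "
from h import *
rep(knob(157.9))
cv2.imwrite('pics/w1.png',manip.get_image('wrist')['frame'])"
```

```text
t 6.58 q [-0.243 -0.133  2.253  0.439  0.547 -2.36 ] tool z/y in wheel frame [ 0.034 -0.038 -0.999] [ 0.999 -0.025  0.035] F wheel [-0.3  1.1 -0.7] w 0.08569821268279919
to go, tool axes mm [-0.6 16.1 99.9] wheel axes [ 19.5  -4.8 -99.1]
```

View pics/w1.png

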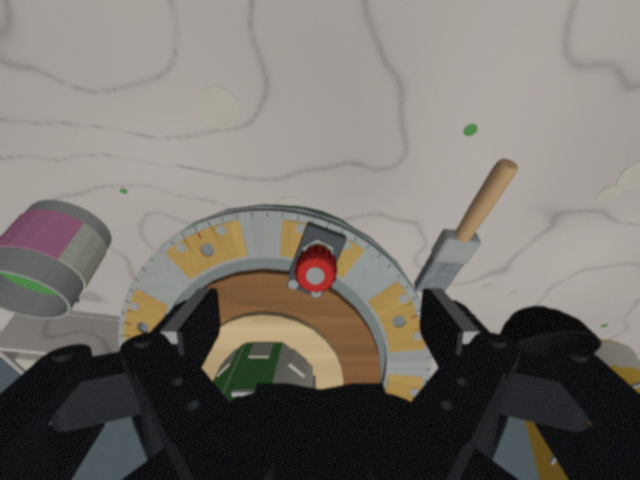

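The wrist view shows the knob cap at (315,275), midway between the fingers at x≈200 and x≈440. The next hole is at (207,250).

Run:
```python
from h import *
s=manip.get_state();R=Ro.from_quat(np.roll(s['ee_rot'],-1)).as_matrix();p=np.array(s['position'])
d=manip.get_image('wrist');M=np.array(d["mount"]);K=np.array(d["K"])
for px,h in (((315,275),.059),((207.5,250),.002)):
    r=R@M[:3,:3]@np.linalg.inv(K)@[*px,1];o=p+R@M[:3,3]
    q=A.T@(o+r*((C+h*A[:,2]-o)@A[:,2])/(r@A[:,2])-C);print(q,np.hypot(*q[:2]),np.degrees(np.arctan2(q[1],q[0])))
rep(knob(157.9))
```

```text
[-0.11293607  0.04494287  0.059     ] 0.12155005804675942 158.2999359508042
[-0.1121733  -0.04971811  0.002     ] 0.12269775826974748 -156.09584167125627
t 6.68 q [-0.244 -0.138  2.25   0.438  0.551 -2.359] tool z/y in wheel frame [ 0.038 -0.04  -0.998] [ 0.999 -0.023  0.039] F wheel [-0.3  1.1  0.9] w 0.08492628537669397
to go, tool axes mm [ -0.   13.6 102.3] wheel axes [  17.5   -4.4 -101.6]
```

>>> carry_out:
  series:
    - [[0, 3, 15], 0]
    - [[0, 3, 15], 0]
    - [[0, 3, 15], 0]
    - [[0, 3, 15], 0]
    - [[0, 2, 15], 0]
    - [[0, 0, 0], 0]

```text
clock: 7.18
position: [0.5031, 0.0518, 0.1409]
ee_rot: [0.194, 0.597, 0.748, 0.217]
contact_force: [0.4, -0.7, 0.6]
width: 0.0853
```

```bash
python3 -c "
from h import *
rep(knob(157.9))"
```

```text
t 7.18 q [-0.171  0.029  2.26   0.582  0.343 -2.466] tool z/y in wheel frame [ 0.064 -0.051 -0.997] [ 0.998 -0.02   0.066] F wheel [ 0.5 -0.8  0.5] w 0.08529596976247143
to go, tool axes mm [  4.6 -13.9  34.2] wheel axes [-11.6   3.1 -35.2]
```

>>> carry_out:
  series:
    - [[0, 0, 0], 7]
    - [[0, 0, 0], 7]
    - [[0, 0, 0], 0]

```text
clock: 7.43
position: [0.5047, 0.0511, 0.1466]
ee_rot: [0.168, 0.686, 0.665, 0.242]
contact_force: [-0.2, -0.2, -0.2]
width: 0.0853
```

```bash
python3 -c "
from h import *
rep(knob(157.9))"
```

```text
t 7.43 q [-0.173  0.02   2.255  0.579  0.348 -2.208] tool z/y in wheel frame [ 0.073 -0.053 -0.996] [ 0.959 -0.27   0.084] F wheel [-0.3 -0.1 -0. ] w 0.08533944263051425
to go, tool axes mm [  1.  -19.3  38. ] wheel axes [-15.4   4.2 -39.5]
```

>>> carry_out:
  series:
    - [[0, -8, 12], 0]
    - [[0, -8, 12], 0]
    - [[0, -5, 12], 0]

```text
clock: 7.68
position: [0.5117, 0.054, 0.1146]
ee_rot: [0.177, 0.68, 0.667, 0.247]
contact_force: [0.5, 0.7, 0.6]
width: 0.0853
```

```bash
python3 -c "
from h import *
rep(knob(157.9))"
```

```text
t 7.68 q [-0.159  0.091  2.312  0.902  0.23  -2.544] tool z/y in wheel frame [ 0.091 -0.061 -0.994] [ 0.961 -0.257  0.104] F wheel [0.9 0.6 0.2] w 0.08530461252405476
to go, tool axes mm [ 1.8 -7.   7.2] wheel axes [-5.6  3.1 -7.9]
```

>>> carry_out:
  series:
    - [[0, -1, 2], 7]
    - [[0, -1, 2], 7]
    - [[0, -1, 2], 7]
    - [[0, -1, 2], 7]
    - [[0, 0, 1], 7]

```text
clock: 8.1
position: [0.5151, 0.0554, 0.1115]
ee_rot: [0.095, 0.85, 0.427, 0.295]
contact_force: [-0.2, -0.5, 0.1]
width: 0.0854
```

```bash
python3 -c "
from h import *
rep(knob(157.9))"
```

```text
t 8.1 q [-0.156  0.103  2.322  1.03   0.211 -2.051] tool z/y in wheel frame [ 0.103 -0.062 -0.993] [ 0.63  -0.768  0.114] F wheel [-0.2 -0.4  0.3] w 0.0853688099466827
to go, tool axes mm [-3.9 -6.7  2.5] wheel axes [-7.   2.6 -3.4]
```

>>> carry_out:
  series:
    - [[-2, -4, 0], 0]
    - [[-2, -4, 0], 0]
    - [[0, -1, 1], 0]

```text
clock: 8.35
position: [0.5103, 0.0573, 0.1115]
ee_rot: [0.098, 0.847, 0.428, 0.3]
contact_force: [-0.2, -0.0, -0.1]
width: 0.0853
```

```bash
python3 -c "
from h import *
rep(knob(157.9))
cv2.imwrite('pics/w2.png',manip.get_image('wrist')['frame'])"
```

```text
t 8.35 q [-0.154  0.097  2.341  1.141  0.199 -2.165] tool z/y in wheel frame [ 0.115 -0.065 -0.991] [ 0.633 -0.764  0.124] F wheel [-0.3  0.1 -0. ] w 0.08534987754205355
to go, tool axes mm [-3.  -2.2  5.1] wheel axes [-3.1 -0.6 -5.4]
```

View pics/w2.png

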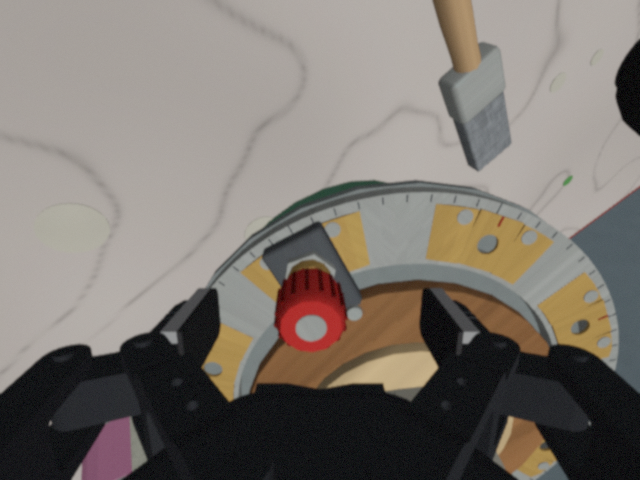

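The wrist view shows the knob at about (310,310), between the open pads and slightly left. I'll correct that and close.

>>> carry_out:
  series:
    - [[-3, -2, 3], 0]
    - [[0, 0, 1], 0]

```text
clock: 8.57
position: [0.5115, 0.0563, 0.109]
ee_rot: [0.1, 0.845, 0.429, 0.302]
contact_force: [-0.6, 0.5, -0.9]
width: 0.0855
```

>>> carry_out:
  series:
    - [[0, 0, 0], 0]
    - [[0, 0, 0], 0]
    - [[0, 0, 0], 0]
    - [[0, 0, 0], 0]
    - [[0, 0, 0], 0]
  fingers: 15
  squeeze: 80

```text
clock: 8.98
position: [0.5117, 0.054, 0.1106]
ee_rot: [0.104, 0.845, 0.429, 0.302]
contact_force: [-25.8, -9.1, 26.3]
width: 0.0263
```

```bash
python3 -c "
from h import *
rep(knob(157.9))"
```

```text
t 8.98 q [-0.159  0.101  2.348  1.232  0.19  -2.267] tool z/y in wheel frame [ 0.123 -0.072 -0.99 ] [ 0.637 -0.759  0.135] F wheel [-10.4  -2.1  36.4] w 0.026349351553590524
to go, tool axes mm [-0.7 -4.6  3.8] wheel axes [-3.   2.8 -4.4]
```

>>> carry_out:
  series:
    - [[0, 0, -2], 0]
    - [[0, 0, -2], 0]

```text
clock: 9.15
position: [0.5096, 0.0528, 0.1137]
ee_rot: [0.105, 0.845, 0.429, 0.302]
contact_force: [6.9, 2.8, -5.7]
width: 0.0257
```

```bash
python3 -c "
from h import *
rep(knob(157.9))"
```

```text
t 9.15 q [-0.162  0.091  2.347  1.175  0.193 -2.212] tool z/y in wheel frame [ 0.122 -0.074 -0.99 ] [ 0.637 -0.759  0.136] F wheel [ 3.6  0.9 -8.6] w 0.02569877513487949
to go, tool axes mm [-0.1 -5.4  7.5] wheel axes [-2.5  3.5 -8.2]
```

>>> carry_out:
  series:
    - [[0, 0.3, -2.5], 0]
    - [[0, 0.3, -2.5], 0]

```text
clock: 9.32
position: [0.5076, 0.0522, 0.1174]
ee_rot: [0.104, 0.845, 0.43, 0.301]
contact_force: [6.9, 2.1, -7.9]
width: 0.0254
```

```bash
python3 -c "
from h import *
rep(knob(157.9))"
```

```text
t 9.32 q [-0.166  0.079  2.343  1.103  0.203 -2.143] tool z/y in wheel frame [ 0.121 -0.073 -0.99 ] [ 0.638 -0.758  0.134] F wheel [  2.3   0.3 -10.5] w 0.02535557709854069
to go, tool axes mm [-0.3 -6.  11.8] wheel axes [ -2.6   3.5 -12.5]
```

>>> carry_out:
  series:
    - [[0, 0.3, -2.3], 0]
    - [[0, 0, -1], 0]

```text
clock: 9.48
position: [0.5064, 0.0519, 0.1195]
ee_rot: [0.104, 0.845, 0.431, 0.3]
contact_force: [8.2, 1.2, -8.7]
width: 0.0259
```

```bash
python3 -c "
from h import *
rep(knob(157.9))"
```

```text
t 9.48 q [-0.168  0.073  2.34   1.058  0.211 -2.1  ] tool z/y in wheel frame [ 0.119 -0.072 -0.99 ] [ 0.639 -0.758  0.132] F wheel [  2.8  -1.  -11.7] w 0.02592853326389605
to go, tool axes mm [-0.4 -6.3 14.2] wheel axes [ -2.6   3.5 -14.9]
```

>>> carry_out:
  series:
    - [[-5, 2.5, 0], 0]
    - [[-6, 3, 0], 0]

```text
clock: 9.65
position: [0.5062, 0.0446, 0.1176]
ee_rot: [0.1, 0.842, 0.437, 0.301]
contact_force: [7.5, 12.9, -7.4]
width: 0.0254
```

```bash
cat >> h.py <<'E'
def pol():
    s=manip.get_state();R=Ro.from_quat(np.roll(s['ee_rot'],-1)).as_matrix();p=np.array(s['position'])-.019*R[:,2]
    q=A.T@(p-C)*1e3;q0=q[:2]-[2.6,-3.5];a=np.degrees(np.arctan2(q0[1],q0[0]))%360
    print("clock",round(s['clock'],2),"wheel xyz mm",np.round(q,1),"shifted r",round(np.hypot(*q0),1),"turned deg",round(a-158,1),"rad",round(np.radians(a-158),3),"F wheel",np.round(np.array(s['contact_force'])@A,1),"w",round(s['width']*1e3,1),"q",np.round(s['qpos'],2))
    W=R.T@A
    an=np.radians(a);print("tangent in tool",np.round(W@[-np.sin(an),np.cos(an),0],2),"radial out",np.round(W@[np.cos(an),np.sin(an),0],2),"up",np.round(W[:,2],2))
E
python3 -c "
from h import *
pol()"
```

```text
clock 9.65 wheel xyz mm [-116.    36.3   60.3] shifted r 125.1 turned deg 3.4 rad 0.06 F wheel [  5.5  10.5 -11.7] w 25.4 q [-0.21  0.08  2.34  1.12  0.24 -2.2 ]
tangent in tool [-0.86  0.51  0.02] radial out [-0.5  -0.85 -0.13] up [ 0.05  0.12 -0.99]
```

>>> carry_out:
  series:
    - [[-7, 4.2, -0.3], 0]
    - [[-7, 4.2, -0.3], 0]
    - [[-7, 4.2, -0.3], 0]

```text
clock: 9.9
position: [0.5068, 0.0282, 0.1153]
ee_rot: [0.093, 0.836, 0.447, 0.304]
contact_force: [9.1, 12.6, -5.6]
width: 0.0253
```

```bash
python3 -c "
from h import *
pol()"
```

```text
clock 9.9 wheel xyz mm [-120.2   19.8   60.1] shifted r 125.0 turned deg 11.3 rad 0.196 F wheel [  7.6   9.9 -10.9] w 25.3 q [-0.29  0.09  2.34  1.17  0.31 -2.34]
tangent in tool [-0.8   0.6   0.02] radial out [-0.6  -0.79 -0.13] up [ 0.06  0.11 -0.99]
```

>>> carry_out:
  series:
    - [[-7, 5.2, -0.4], 2]
    - [[-6.8, 5.8, -0.5], 2]
    - [[-6.8, 6, -0.5], 2]

```text
clock: 10.15
position: [0.5074, 0.0093, 0.1125]
ee_rot: [0.068, 0.855, 0.41, 0.309]
contact_force: [8.4, 13.1, -4.9]
width: 0.0257
```

```bash
python3 -c "
from h import *
pol()"
```

```text
clock 10.15 wheel xyz mm [-125.3    1.    59.8] shifted r 128.0 turned deg 20.0 rad 0.349 F wheel [  7.5  10.5 -10. ] w 25.7 q [-0.37  0.1   2.34  1.17  0.38 -2.31]
tangent in tool [-0.63  0.78  0.01] radial out [-0.78 -0.62 -0.12] up [ 0.09  0.08 -0.99]
```

>>> carry_out:
  series:
    - [[-3.2, 7.5, -0.4], 2]
    - [[-3, 8, -0.5], 2]
    - [[-2.6, 8, -0.5], 2]

```text
clock: 10.4
position: [0.5103, -0.0035, 0.1112]
ee_rot: [0.039, 0.874, 0.374, 0.307]
contact_force: [5.8, 14.1, -7.2]
width: 0.0254
```

```bash
python3 -c "
from h import *
pol()"
```

```text
clock 10.4 wheel xyz mm [-126.1  -12.6   59. ] shifted r 129.1 turned deg 26.1 rad 0.455 F wheel [  4.4  12.1 -10.9] w 25.4 q [-0.43  0.11  2.31  1.1   0.44 -2.19]
tangent in tool [-0.46  0.89 -0.  ] radial out [-0.88 -0.46 -0.11] up [ 0.1   0.05 -0.99]
```

```bash
python3 -c "
from h import *
cv2.imwrite('pics/w3.png',manip.get_image('wrist')['frame'])"
```

```text
(no output)
```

View pics/w3.png

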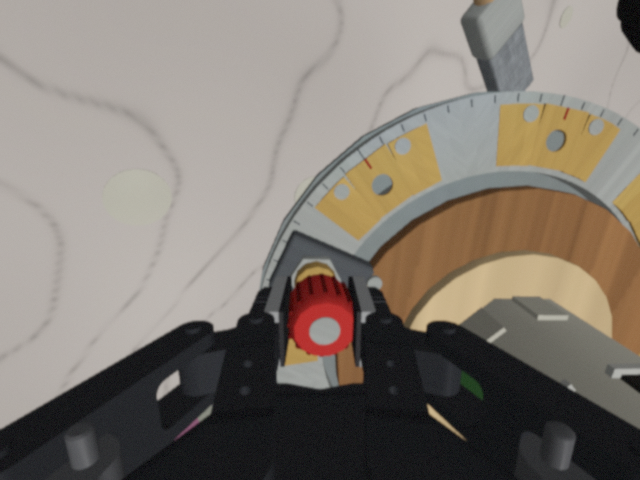

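The wrist view shows the pads holding the knob at (322,325). The vacated first hole is at (382,183), and the next plate is just appearing at (300,350).

```bash
cat >> h.py <<'E'
def wr(pts):
    s=manip.get_state();R=Ro.from_quat(np.roll(s['ee_rot'],-1)).as_matrix();p=np.array(s['position']);d=manip.get_image('wrist');M=np.array(d["mount"]);K=np.array(d["K"])
    for px,h in pts:
        r=R@M[:3,:3]@np.linalg.inv(K)@[*px,1];o=p+R@M[:3,3];q=A.T@(o+r*((C+h*A[:,2]-o)@A[:,2])/(r@A[:,2])-C)
        print(px,np.round(q*1e3,1),"r",round(np.hypot(*q[:2])*1e3,1),"deg",round(np.degrees(np.arctan2(q[1],q[0]))%360,1))
E
python3 -c "
from h import *
wr([((382,183),.002),((556,140),.002),((325,331),.069)]);pol()"
```

```text
(382, 183) [-114.8   44.6    2. ] r 123.1 deg 158.8
(556, 140) [-44.5 113.1   2. ] r 121.5 deg 111.5
(325, 331) [-123.6  -14.3   69. ] r 124.4 deg 186.6
clock 10.5 wheel xyz mm [-126.1  -13.8   58.9] shifted r 129.1 turned deg 26.6 rad 0.464 F wheel [ 2.1  5.5 -9.8] w 25.9 q [-0.43  0.11  2.31  1.1   0.44 -2.19]
tangent in tool [-0.45  0.89  0.  ] radial out [-0.89 -0.45 -0.11] up [ 0.09  0.05 -0.99]
```

>>> carry_out:
  series:
    - [[-2.7, 7.5, -1.3], 2]
    - [[-2.4, 7.6, -1.0], 2]
    - [[-2.2, 7.7, -0.8], 2]

```text
clock: 10.75
position: [0.5134, -0.0141, 0.1127]
ee_rot: [0.01, 0.891, 0.336, 0.306]
contact_force: [3.7, 14.3, -2.6]
width: 0.0257
```

```bash
python3 -c "
from h import *
pol()"
```

```text
clock 10.75 wheel xyz mm [-125.   -24.2   60.1] shifted r 129.2 turned deg 31.2 rad 0.545 F wheel [ 5.  12.9 -5.9] w 25.7 q [-0.47  0.12  2.28  1.04  0.51 -2.08]
tangent in tool [-0.29  0.96 -0.02] radial out [-0.95 -0.29 -0.1 ] up [ 0.1   0.01 -0.99]
```

>>> carry_out:
  series:
    - [[-1, 8.2, -0.2], 2]
    - [[-0.7, 8.2, -0.2], 2]

```text
clock: 10.92
position: [0.5154, -0.0163, 0.1131]
ee_rot: [-0.014, 0.9, 0.312, 0.304]
contact_force: [-8.7, 8.3, 10.7]
width: 0.0259
```

```bash
python3 -c "
from h import *
pol()"
```

```text
clock 10.92 wheel xyz mm [-123.4  -27.4   59.9] shifted r 128.3 turned deg 32.7 rad 0.571 F wheel [-0.1 10.2 12.4] w 25.9 q [-0.5   0.13  2.26  1.01  0.55 -2.  ]
tangent in tool [-0.2   0.98 -0.05] radial out [-0.97 -0.2  -0.1 ] up [ 0.11 -0.03 -0.99]
```

>>> carry_out:
  series:
    - [[0, 3, -3], 0]
    - [[-1, 7, -1.5], 0]

```text
clock: 11.08
position: [0.5151, -0.0195, 0.1162]
ee_rot: [-0.021, 0.899, 0.316, 0.302]
contact_force: [9.0, 12.1, -7.1]
width: 0.0255
```

```bash
python3 -c "
from h import *
pol()"
```

```text
clock 11.08 wheel xyz mm [-122.8  -30.8   63. ] shifted r 128.3 turned deg 34.3 rad 0.598 F wheel [  6.6   9.4 -12. ] w 25.5 q [-0.52  0.13  2.25  0.98  0.59 -1.98]
tangent in tool [-0.17  0.98 -0.06] radial out [-0.98 -0.18 -0.1 ] up [ 0.11 -0.05 -0.99]
```

>>> carry_out:
  series:
    - [[-1, 7.5, -0.3], 0]
    - [[-0.6, 7.5, 0], 0]

```text
clock: 11.25
position: [0.5179, -0.0228, 0.1154]
ee_rot: [-0.031, 0.897, 0.324, 0.299]
contact_force: [10.9, 9.1, -6.0]
width: 0.0257
```

```bash
python3 -c "
from h import *
pol()
cv2.imwrite('pics/w4.png',manip.get_image('wrist')['frame'])"
```

```text
clock 11.25 wheel xyz mm [-121.5  -35.    61.4] shifted r 128.0 turned deg 36.3 rad 0.633 F wheel [  8.1   6.  -11.6] w 25.7 q [-0.53  0.15  2.23  0.96  0.62 -1.98]
tangent in tool [-0.15  0.99 -0.09] radial out [-0.98 -0.16 -0.1 ] up [ 0.11 -0.07 -0.99]
```

View pics/w4.png

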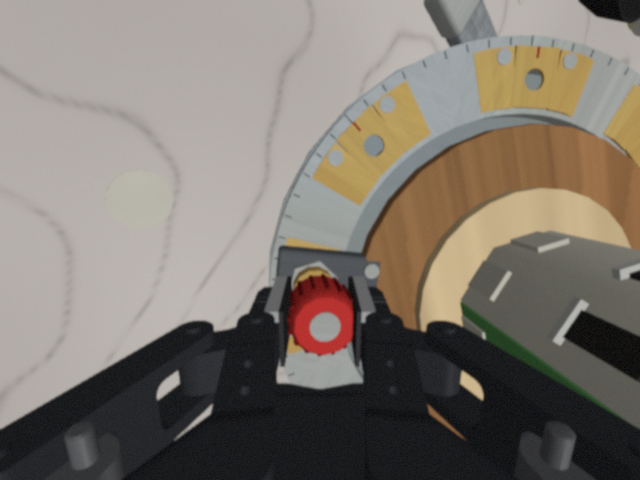

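The wrist view shows the lug over the next plate, whose brass edges appear on both sides of it. The knob cap is at (325,326) and the first hole at (373,145).

```bash
python3 -c "
from h import *
wr([((373,145),.002),((535,79),.002),((325,326),.069)]);pol()"
```

```text
(373, 145) [-113.   41.    2.] r 120.3 deg 160.1
(535, 79) [-42.6 109.8   2. ] r 117.8 deg 111.2
(325, 326) [-117.6  -39.4   69. ] r 124.0 deg 198.5
clock 11.35 wheel xyz mm [-119.9  -39.4   61.1] shifted r 127.6 turned deg 38.3 rad 0.669 F wheel [  5.5   4.2 -11.3] w 25.5 q [-0.53  0.15  2.22  0.96  0.62 -1.98]
tangent in tool [-0.11  0.99 -0.07] radial out [-0.99 -0.12 -0.11] up [ 0.11 -0.06 -0.99]
```

>>> carry_out:
  series:
    - [[0, 0.5, 2], 0]
    - [[0, 4, 1.5], 0]

```text
clock: 11.52
position: [0.5218, -0.0266, 0.1143]
ee_rot: [-0.029, 0.897, 0.325, 0.299]
contact_force: [-41.8, -4.3, 45.0]
width: 0.0253
```

```bash
python3 -c "
from h import *
pol()"
```

```text
clock 11.52 wheel xyz mm [-119.5  -39.7   59. ] shifted r 127.3 turned deg 38.5 rad 0.672 F wheel [-13.4   6.6  59.7] w 25.3 q [-0.53  0.16  2.22  0.96  0.62 -1.99]
tangent in tool [-0.11  0.99 -0.08] radial out [-0.99 -0.12 -0.1 ] up [ 0.11 -0.07 -0.99]
```

>>> carry_out:
  series:
    - [[0, 0, -0.8], 0]
    - [[0, 4, 0], 0]
    - [[0, 4, 0], 0]
  squeeze: 25

```text
clock: 11.77
position: [0.5215, -0.0279, 0.1156]
ee_rot: [-0.034, 0.896, 0.329, 0.297]
contact_force: [-4.5, 7.9, 3.3]
width: 0.0258
```

```bash
python3 -c "
from h import *
pol()"
```

```text
clock 11.77 wheel xyz mm [-119.3  -41.1   60.4] shifted r 127.6 turned deg 39.1 rad 0.683 F wheel [-0.4  8.8  4. ] w 25.8 q [-0.54  0.16  2.21  0.94  0.64 -1.98]
tangent in tool [-0.11  0.99 -0.09] radial out [-0.99 -0.12 -0.1 ] up [ 0.11 -0.08 -0.99]
```

>>> carry_out:
  series:
    - [[0, 5, 0.3], 0]
    - [[0, 5, 0.3], 0]

```text
clock: 11.93
position: [0.5217, -0.0277, 0.1152]
ee_rot: [-0.042, 0.894, 0.334, 0.295]
contact_force: [-17.0, 3.5, 18.6]
width: 0.0255
```

```bash
python3 -c "
from h import *
pol()"
```

```text
clock 11.93 wheel xyz mm [-119.2  -41.3   59.9] shifted r 127.5 turned deg 39.2 rad 0.685 F wheel [-4.2  7.8 23.9] w 25.5 q [-0.55  0.17  2.2   0.92  0.67 -1.98]
tangent in tool [-0.11  0.99 -0.11] radial out [-0.99 -0.12 -0.1 ] up [ 0.12 -0.1  -0.99]
```

>>> carry_out:
  series:
    - [[0, 5, -1.2], 0]
    - [[0, 6, -0.7], 0]

```text
clock: 12.1
position: [0.5218, -0.0288, 0.116]
ee_rot: [-0.051, 0.893, 0.339, 0.292]
contact_force: [2.0, 12.4, -3.6]
width: 0.0253
```

```bash
python3 -c "
from h import *
pol()"
```

```text
clock 12.1 wheel xyz mm [-118.8  -42.7   60.7] shifted r 127.6 turned deg 39.9 rad 0.697 F wheel [ 2.6 11.5 -5.6] w 25.3 q [-0.56  0.17  2.18  0.9   0.7  -1.97]
tangent in tool [-0.1   0.99 -0.13] radial out [-0.99 -0.12 -0.1 ] up [ 0.12 -0.12 -0.99]
```

>>> carry_out:
  series:
    - [[0, -1, 0], 0]
    - [[0, 0, 0], 0]
    - [[0, 0, 0], 0]
  fingers: 60

```text
clock: 12.35
position: [0.5211, -0.0276, 0.1152]
ee_rot: [-0.052, 0.893, 0.339, 0.291]
contact_force: [0.4, 0.3, 0.2]
width: 0.0594
```

```bash
python3 -c "
from h import *
pol();cv2.imwrite('pics/w5.png',manip.get_image('wrist')['frame'])"
```

```text
clock 12.35 wheel xyz mm [-119.5  -41.4   60.2] shifted r 127.9 turned deg 39.3 rad 0.685 F wheel [ 0.5  0.2 -0.1] w 59.4 q [-0.56  0.17  2.19  0.9   0.7  -1.97]
tangent in tool [-0.12  0.98 -0.13] radial out [-0.99 -0.13 -0.1 ] up [ 0.12 -0.12 -0.99]
```

View pics/w5.png

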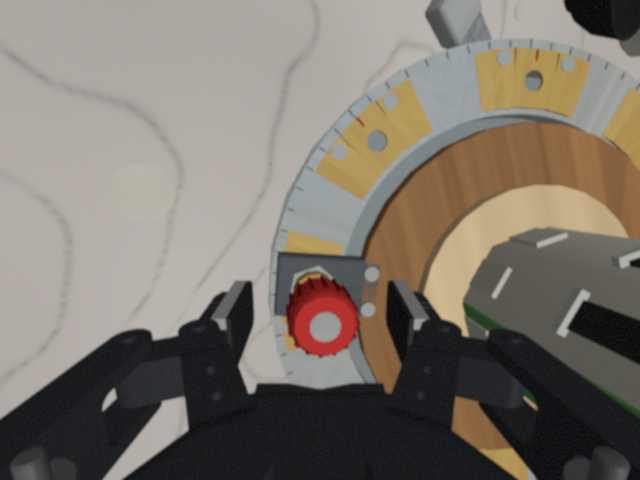

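The knob is free at (322,318), between the open pads, and the forces are near zero. The pin is riding on the next plate. I'll turn the jaws so they lie along the knob's path.

>>> carry_out:
  series:
    - [[0, 0, -0.5], 7]
    - [[0, 0, -0.5], 7]
    - [[0, 0, -0.5], 7]
    - [[0, 0, 0], 7]
    - [[0, 0, 0], 7]
    - [[0, 0, 0], 7]

```text
clock: 12.9
position: [0.522, -0.0308, 0.117]
ee_rot: [-0.153, 0.955, -0.013, 0.253]
contact_force: [-0.1, -0.4, 0.8]
width: 0.0601
```

```bash
python3 -c "
from h import *
pol()"
```

```text
clock 12.9 wheel xyz mm [-118.6  -44.7   61.7] shifted r 128.0 turned deg 40.8 rad 0.712 F wheel [ 0.2 -0.4  0.8] w 60.1 q [-0.56  0.17  2.18  0.89  0.7  -1.21]
tangent in tool [ 0.61  0.78 -0.12] radial out [-0.79  0.6  -0.1 ] up [ 0.01 -0.16 -0.99]
```

>>> carry_out:
  series:
    - [[0, -1.5, 0], 7]
    - [[0, -1.5, 0], 7]
    - [[-1, -0.5, 0], 7]
    - [[-1, -0.5, 0.5], 7]
    - [[0, 0, 0.5], 0]

```text
clock: 13.32
position: [0.5226, -0.0285, 0.1176]
ee_rot: [-0.209, 0.922, -0.251, 0.209]
contact_force: [0.5, 0.2, -0.0]
width: 0.0604
```

```bash
python3 -c "
from h import *
pol();cv2.imwrite('pics/w6.png',manip.get_image('wrist')['frame'])"
```

```text
clock 13.32 wheel xyz mm [-117.3  -42.6   61.7] shifted r 126.1 turned deg 40.0 rad 0.699 F wheel [ 0.4  0.1 -0.3] w 60.4 q [-0.55  0.17  2.18  0.9   0.69 -0.71]
tangent in tool [ 0.91  0.4  -0.12] radial out [-0.42  0.9  -0.1 ] up [-0.07 -0.14 -0.99]
```

View pics/w6.png

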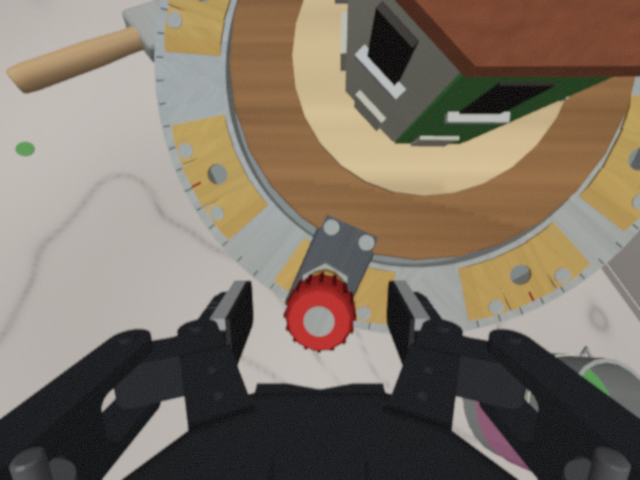

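The knob is at (320,312), between pads at x≈245 and x≈395. Its path runs to the right. A clamp screw of the plate under it shows at (363,313).

```bash
python3 -c "
from h import *
wr([((217.5,173.5),.002),((185,150),.002),((217,213),.002),((521,274),.002),((496,306),.002),((562,275),.002),((363,313),.002),((319,321),.0675)])"
```

```text
(217.5, 173.5) [-114.1   45.     2. ] r 122.7 deg 158.5
(185, 150) [-116.9   67.7    2. ] r 135.1 deg 149.9
(217, 213) [-131.5   30.4    2. ] r 135.0 deg 167.0
(521, 274) [ -38.4 -119.4    2. ] r 125.5 deg 252.2
(496, 306) [ -60.7 -123.1    2. ] r 137.2 deg 243.8
(562, 275) [ -23.6 -135.7    2. ] r 137.8 deg 260.1
(363, 313) [-116.1  -71.9    2. ] r 136.6 deg 211.8
(319, 321) [-116.5  -43.1   67.5] r 124.2 deg 200.3
```

>>> carry_out:
  series:
    - [[0, 0, 2], 0]
    - [[0, 0, 1.5], 0]
    - [[0, 0, 0], 0]
  fingers: 32

```text
clock: 13.67
position: [0.525, -0.0282, 0.1146]
ee_rot: [-0.208, 0.923, -0.246, 0.211]
contact_force: [0.1, 1.1, 0.8]
width: 0.032
```

>>> carry_out:
  series:
    - [[3, 1.3, -0.4], 0]
    - [[3, 1.3, -0.4], 0]

```text
clock: 13.83
position: [0.5259, -0.03, 0.1146]
ee_rot: [-0.211, 0.924, -0.245, 0.207]
contact_force: [-3.0, 7.6, -0.2]
width: 0.0317
```

```bash
python3 -c "
from h import *
pol()"
```

```text
clock 13.83 wheel xyz mm [-116.3  -44.9   57.7] shifted r 126.0 turned deg 41.2 rad 0.719 F wheel [-0.9  8.1  0.3] w 31.7 q [-0.56  0.18  2.18  0.9   0.69 -0.72]
tangent in tool [ 0.91  0.4  -0.13] radial out [-0.41  0.91 -0.11] up [-0.07 -0.15 -0.99]
```

>>> carry_out:
  series:
    - [[3.5, 1.5, -0.5], 0]
    - [[3.5, 1.5, -0.5], 0]

```text
clock: 14.0
position: [0.5254, -0.0301, 0.1142]
ee_rot: [-0.216, 0.924, -0.242, 0.201]
contact_force: [-1.9, 5.3, -1.5]
width: 0.032
```

```bash
python3 -c "
from h import *
pol()"
```

```text
clock 14.0 wheel xyz mm [-116.9  -45.2   57.5] shifted r 126.6 turned deg 41.2 rad 0.72 F wheel [-1.1  5.6 -1.1] w 32.0 q [-0.56  0.19  2.17  0.89  0.72 -0.72]
tangent in tool [ 0.91  0.39 -0.14] radial out [-0.41  0.91 -0.11] up [-0.09 -0.15 -0.98]
```

>>> carry_out:
  series:
    - [[6, 2.4, -0.9], 0]
    - [[6, 2.4, -0.9], 0]

```text
clock: 14.17
position: [0.5265, -0.0328, 0.1141]
ee_rot: [-0.222, 0.925, -0.24, 0.193]
contact_force: [-2.5, 8.1, -1.5]
width: 0.0317
```

```bash
python3 -c "
from h import *
pol()"
```

```text
clock 14.17 wheel xyz mm [-116.5  -48.5   57.2] shifted r 127.3 turned deg 42.7 rad 0.746 F wheel [-1.   8.4 -1.1] w 31.7 q [-0.58  0.2   2.15  0.87  0.75 -0.72]
tangent in tool [ 0.92  0.37 -0.16] radial out [-0.39  0.92 -0.11] up [-0.11 -0.16 -0.98]
```

>>> carry_out:
  series:
    - [[6, 2, -1], 0]
    - [[6, 2, -1], 0]

```text
clock: 14.33
position: [0.5282, -0.0362, 0.1141]
ee_rot: [-0.228, 0.926, -0.237, 0.186]
contact_force: [-0.5, 0.4, -0.5]
width: 0.032
```

```bash
python3 -c "
from h import *
pol()"
```

```text
clock 14.33 wheel xyz mm [-115.6  -52.5   56.7] shifted r 128.0 turned deg 44.5 rad 0.777 F wheel [-0.6  0.6 -0.2] w 32.0 q [-0.59  0.21  2.13  0.86  0.77 -0.71]
tangent in tool [ 0.92  0.34 -0.18] radial out [-0.36  0.93 -0.11] up [-0.12 -0.17 -0.98]
```

>>> carry_out:
  series:
    - [[5, 1.8, -0.9], 0]

```text
clock: 14.42
position: [0.53, -0.0389, 0.1145]
ee_rot: [-0.229, 0.926, -0.237, 0.184]
contact_force: [-4.6, 6.2, 1.2]
width: 0.0316
```

```bash
python3 -c "
from h import *
pol();cv2.imwrite('pics/w7.png',manip.get_image('wrist')['frame'])"
```

```text
clock 14.42 wheel xyz mm [-114.6  -55.7   56.6] shifted r 128.3 turned deg 46.0 rad 0.803 F wheel [-1.9  7.2  2.5] w 31.6 q [-0.59  0.21  2.12  0.85  0.78 -0.7 ]
tangent in tool [ 0.93  0.31 -0.18] radial out [-0.34  0.93 -0.12] up [-0.13 -0.17 -0.98]
```

View pics/w7.png

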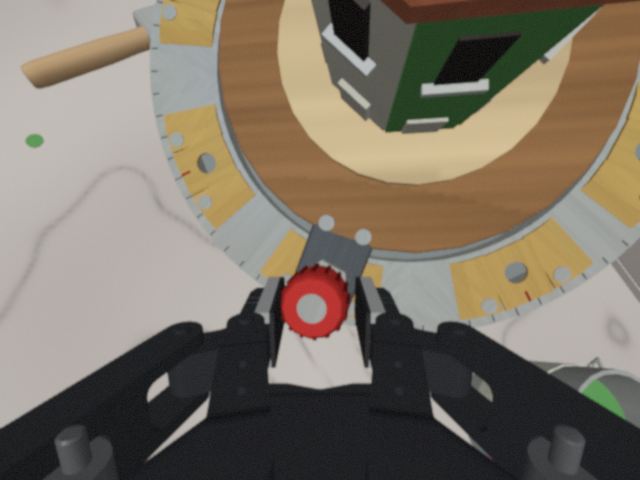

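The wrist view shows the knob at (315,302) against the left, trailing pad and the lug at (335,250). I'll check from the red disc's size and its ray whether it has dropped.

Run:
```python
from h import *
for f in("w5","w6","w7"):
    im=cv2.imread(f"pics/{f}.png").astype(int);m=((im[...,2]>110)&(im[...,1]<70)&(im[...,0]<70)).astype(np.uint8);m[:240]=0
    m=cv2.morphologyEx(m,cv2.MORPH_OPEN,np.ones((3,3)));c=max(cv2.findContours(m,0,2)[0],key=cv2.contourArea);print(f,cv2.minEnclosingCircle(c),cv2.boundingRect(c))
wr([((313,308),.059),((313,308),.068),((206.5,163),.002),((516,271.5),.002)])
```

```text
w5 ((323.4781494140625, 320.74591064453125), 35.77579116821289) (293, 286, 67, 70)
w6 ((320.1435852050781, 312.41009521484375), 38.00919723510742) (284, 275, 70, 76)
w7 ((314.95880126953125, 301.8229064941406), 36.23018264770508) (281, 267, 65, 72)
(313, 308) [-112.7  -51.6   59. ] r 124.0 deg 204.6
(313, 308) [-109.8  -50.6   68. ] r 120.9 deg 204.8
(206.5, 163) [-114.2   45.2    2. ] r 122.8 deg 158.4
(516, 271.5) [ -38.9 -119.2    2. ] r 125.4 deg 251.9
```

>>> carry_out:
  series:
    - [[4, 1.4, -0.8], 0]
    - [[4, 1.4, -0.8], 0]

```text
clock: 14.68
position: [0.5298, -0.0393, 0.1145]
ee_rot: [-0.235, 0.927, -0.234, 0.177]
contact_force: [-2.7, 7.9, -1.6]
width: 0.0325
```

```bash
python3 -c "
from h import *
pol()"
```

```text
clock 14.68 wheel xyz mm [-114.7  -56.3   56.7] shifted r 128.6 turned deg 46.3 rad 0.807 F wheel [-1.3  8.3 -1.1] w 32.5 q [-0.6   0.22  2.11  0.84  0.81 -0.7 ]
tangent in tool [ 0.93  0.31 -0.2 ] radial out [-0.33  0.93 -0.12] up [-0.15 -0.18 -0.97]
```

>>> carry_out:
  series:
    - [[8, 2.7, -1.7], 0]

```text
clock: 14.77
position: [0.5299, -0.0402, 0.1146]
ee_rot: [-0.239, 0.927, -0.233, 0.171]
contact_force: [-6.4, 14.7, -5.4]
width: 0.0317
```

```bash
python3 -c "
from h import *
pol()"
```

```text
clock 14.77 wheel xyz mm [-114.7  -57.5   56.7] shifted r 129.1 turned deg 46.7 rad 0.816 F wheel [-4.7 15.9 -3.5] w 31.7 q [-0.6   0.23  2.1   0.83  0.83 -0.69]
tangent in tool [ 0.93  0.3  -0.21] radial out [-0.33  0.94 -0.12] up [-0.16 -0.18 -0.97]
```

>>> carry_out:
  series:
    - [[-3, -1, 0.5], 0]
    - [[0, 0, 0], 0]
    - [[0, 0, 0], 0]
  fingers: 62

```text
clock: 15.02
position: [0.5286, -0.0387, 0.1135]
ee_rot: [-0.239, 0.927, -0.233, 0.171]
contact_force: [0.1, 0.3, -0.4]
width: 0.0621
```

>>> carry_out:
  series:
    - [[0, 0, -6], 0]
    - [[0, 0, -10], 0]
    - [[0, 1, -15], 0]
    - [[0, 2, -15], 0]
    - [[0, 3, -15], 0]
    - [[0, 3, -15], 0]
    - [[0, 3, -15], 0]
    - [[0, 3, -15], 0]
    - [[0, 0, 0], 0]
    - [[0, 0, 0], 0]

```text
clock: 15.85
position: [0.4786, -0.1012, 0.2063]
ee_rot: [-0.23, 0.927, -0.234, 0.18]
contact_force: [0.1, -0.8, -0.2]
width: 0.062
```

Run:
```python
from h import *
pol()
T=cam("top")
a=manip.get_image("top")["frame"];w=manip.get_image("wrist")["frame"]
a=cv2.resize(a[130:275,220:420],(414,300),interpolation=cv2.INTER_CUBIC);cv2.imwrite("pics/f.png",np.hstack([a,cv2.resize(w,(400,300))])[:, :800])
```

```text
clock 15.85 wheel xyz mm [-125.3 -102.9  168.9] shifted r 162.0 turned deg 59.8 rad 1.044 F wheel [-0.2 -0.8 -0.1] w 62.0 q [-0.8   0.07  2.01  0.67  1.1  -0.63]
tangent in tool [ 0.98  0.08 -0.15] radial out [-0.11  0.98 -0.16] up [-0.14 -0.17 -0.98]
```

View pics/f.png

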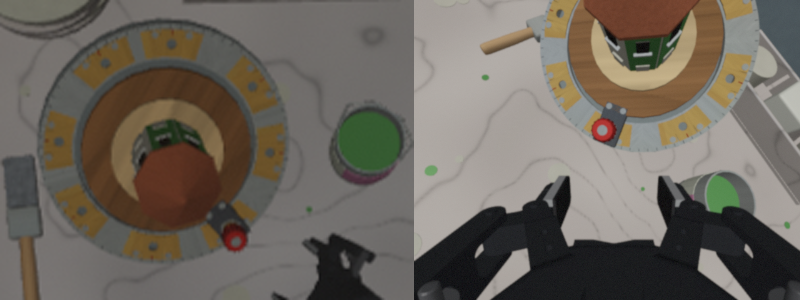

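The final view shows the knob free on the next plate, the gripper clear, and the tin and brush where they were. I'll check the plunger's height with a two-view triangulation.

Run:
```python
from h import *
def red(im,roi):
    im=im.astype(int);m=((im[...,2]>90)&(im[...,2]>2.5*im[...,1])&(im[...,2]>2.5*im[...,0])).astype(np.uint8);M=np.zeros_like(m);x0,y0,x1,y1=roi;M[y0:y1,x0:x1]=m[y0:y1,x0:x1]
    c=max(cv2.findContours(M,0,2)[0],key=cv2.contourArea);return np.array(cv2.minEnclosingCircle(c)[0]),cv2.boundingRect(c)
T=cam("top");p,b=red(manip.get_image("top")["frame"],(315,230,350,262));p0,b0=red(cv2.imread("pics/top0.png"),(280,235,315,270))
s=manip.get_state();R=Ro.from_quat(np.roll(s['ee_rot'],-1)).as_matrix();d=manip.get_image("wrist");w,bw=red(d["frame"],(240,150,380,260));print(p,b,p0,b0,w,bw)
M=np.array(d["mount"]);o2=np.array(s['position'])+R@M[:3,3];r2=R@M[:3,:3]@np.linalg.inv(d["K"])@[*w,1];o1,r1=rays(T,[p]);r1=r1[0]
k=np.linalg.lstsq(np.c_[r1,-r2],o2-o1,rcond=None)[0];P=o1+k[0]*r1;Q=o2+k[1]*r2;print("gap mm",np.linalg.norm(P-Q)*1e3,"wheel frame",A.T@((P+Q)/2-C)*1e3)
for q,n in((p0,"start"),(p,"now")):
    for h in(.05,.059,):
        x=hit(T,[q],C,A,h)[0];print(n,h,np.round(x*1e3,1),round(np.hypot(*x[:2])*1e3,1),round(np.degrees(np.arctan2(x[1],x[0]))%360,1))
```

```text
[333.35714722 246.07142639] (329, 242, 10, 9) [295.5 257.5] (291, 253, 10, 9) [305.31442261 208.51374817] (287, 190, 38, 37)
gap mm 3.4657468098780266 wheel frame [-112.7708051   -50.82089495   59.59697424]
start 0.05 [-119.5   46.7   50. ] 128.3 158.6
start 0.059 [-115.6   46.5   59. ] 124.6 158.1
now 0.05 [-118.   -49.8   50. ] 128.1 202.9
now 0.059 [-114.   -49.4   59. ] 124.3 203.4
```

```bash
python3 -c "
from rig import manip
print(manip.sign_off())"
```

```text
the job is handed in; nothing more can be done
None
```

The wheel is at its next station and I've handed the job in. No verdict was reported. The last robot clock reading was 15.9 s, against the 42 s limit.

**What I did:**
- I leaned the tool to the wheel's axis at the arm's reach limit, because the moves allow no tilt directly.
- I gripped the knob, pulled the plunger until the axial force read about 11.7 N (its stop), and turned the wheel anticlockwise.
- On the next plate I let the knob go and turned the jaws along its path. I then pushed it with the jaws loosely round it until the pin dropped in, and backed off.

**Last checks:**
- **Turn:** the top view puts the knob 45.3° (0.79 rad) from its start.
- **Plunger:** at the fully-home height the top view gives the same radius as at the start (124.3 against 124.6 mm). The wrist and top views together put the knob's top at 59.6 mm, against 59 mm when home.
- **Locking:** a push of about 16 N no longer moved the wheel.
- **Surroundings:** the fingers are clear, the contact force is near zero, and the brush and tin look unmoved. I did not measure the other loose things afterwards.

**What disagreed or went wrong:**
- My first knob position was 3–4 mm off where it was actually gripped.
- The two final sight lines missed each other by 3.5 mm, so the triangulated height is only good to a few millimetres.
- The fingers pressed up to 60 N along the axis for a moment on the plate. I read that as the pin on the plate, since the gripper's body was clear.

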